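# Top shell off the nest into the drilling jig

### The arm

A 6-joint arm with a two-finger parallel gripper is mounted at the origin on the work surface; the furniture and walls round the work are solid. World frame = base frame: x ahead of the robot, y to its left, z up, the work surface at z = 0. Lengths are in m, angles in rad, forces in N, time in s.
With the tool pointing down it reaches from about 0.3 to 0.825 m from the base axis. Payload 5.4 kg.
Tool frame: the origin (TCP) lies at the very end of the fingers, on their centre line; the grasp point (between the pads) lies 19 mm behind it; z points along the fingers, y is the line along which they close (so a half turn about z gives the same grasp; the last joint's range is limited). The gripper opens to 92 mm and grips with 3 to 60 N. Pads are 20 mm wide; open, the fingers measure 128 mm over their backs; the gripper's body (75 mm by 189 mm) begins 69 mm behind the grasp point.
Start: joints at [0.919, 0.158, 1.597, -0, 1.386, -0.21], TCP at [0.246, 0.52, 0.215] pointing down, gripper open.
Joint ranges: [-2.91, 2.91], [-0.94, 2.29], [0.18, 2.7], [-1.29, 4.43], [0.17, 2.64], [-3, 3]. Speed limits (rad/s): [2.57, 2.57, 3.14, 3.14, 3.14, 3.14].

### API

Orientations are given as [roll, pitch, yaw] about the fixed x, y, z axes, in that order (R = Rz(yaw) Ry(pitch) Rx(roll)).
In Python, from workcell import r, cams, sign_off gives the robot as it stands (r), with the cameras (cams) and the job as plain functions.
- The arm moves only by the shell command python3 drive.py, which reads ROWS from standard input. ROWS is 1 to 8 rows, parted by a bar, with the numbers parted by commas; each row has 7 numbers: the finger opening in m, then dx, dy, dz in m, then a rotation vector rx, ry, rz in rad; each row shifts and turns the commanded pose from where the row before left it, along the tool's axes as they then stand; what a row does not reach is not made up. A row lasts 1/10 s, in which the tool goes at most 0.05 m and 0.15 rad, less where a joint would pass 70% of its speed; a pose out of reach is approached as far as the arm can. The fingers move at their own pace and stop on an object; the grip force is fixed at half the most. Time passes only in rows, so rows that do not move let the fingers close. It prints the time, the measured TCP pose, the force, the opening and the grip force at its end. Input that does not fit is refused with a message, and nothing moves.
- r.sense(): the state, without advancing time (a new reading comes with each control period).
- cams.grab_frame(name): name is "side" or "top"; returns a dict with "color" (480x640x3 uint8, red, green, blue), "vfov" (degrees; the focal length in pixels is half the picture's height over the tangent of half this angle, whatever the lens; pixels are square), "cx", "cy" (the principal point, pixels), "R" (3x3) and "t" (3): a world point X has camera coordinates R X + t. Camera axes: x right, y down, z forward; pixel columns grow to the right and rows downward; lengths in m; the calibration is good to about 2 mm. A picture is of the moment at which its call begins. There is no depth.
- sign_off(): hands the job in; it is judged then, once.
The state is a dict: "time": time; "qpos": joint angles; "qvel": joint speeds; "effort": joint torques, N m; "tool_pos": TCP position; "eef_rot": TCP orientation; "ft_force": force on the tool from outside, world axes, zero at the start; "ft_torque": the same for the moment, N m; "gripper_width": finger opening in m; "grip_force": force on a finger pad.
Only numpy, scipy, OpenCV 4.12 (cv2) and the standard library are available. Lean on these libraries where they do the work, as an engineer would, in place of code of your own. Each camera call takes 0.05 s, during which the arm holds its last target. There are 200 camera calls.

### The job

Lift the top steel shell straight up off the nested stack in the grey magazine without dragging the next shell up with it. Set it down upright on the bare table and let go, then take it again by its two short ends and lower it, without dropping it, between the tall cheeks of the dark drilling jig until it stands flat on the jig's base, open side up. The other two shells stay nested in the magazine, and the drill case and tape measure stay where they are.

Things in the scene. Friction and masses are not known exactly. Their poses are not given: they have to be found in the camera images.
- shell_top: the shell to take, top of three alike: open-topped pressed-steel box, 3 mm walls, 44 mm tall, 0.1 to 0.21 kg. Upper band, 20 to 44 mm above the underside, is 66 mm long (its x) by 52 mm wide (its y) outside; below a step the body is 58 x 44 mm. Origin: centre of the underside, z up; at the start 58 mm above the magazine's origin
- shell_next: second shell of the stack, origin 34 mm above the magazine's. Each shell's body plugs 20 mm into the one below with 1 mm play a side and its step rests on that one's rim, so a nested shell shows only its 24 mm band, flush with the bands below: fingers that reach lower grip two shells. Must stay nested
- shell_bottom: lowest shell, origin 10 mm above the magazine's; must stay
- magazine: grey stack holder fixed to the table: base 112 (x) x 80 (y) x 10 mm; two end posts 34 mm wide and 108 mm high at the short ends of the shells (x = +-36 to 42 mm), so the stack can be gripped only across its 52 mm width; low side rails to 20 mm height. Origin: centre of its underside; x runs from post to post, along the shells' x
- jig: dark steel jig fixed to the table: base 120 (x) x 100 (y) x 10 mm; two cheeks 48 mm long along x, 58 mm apart (y = +-29 mm), flared outward at the top, 69 mm high; two end stops 64 mm apart along x, 20 mm high. A shell fits only with its long side along x (either way round), its underside 10 mm above the origin. Origin: centre of the underside
- drill_case: bystander: red flat plastic case, 76x131x22 mm, lying; leave it alone
- tape_measure: bystander: yellow and black tape measure, 36x82x68 mm, standing; leave it alone

How it is judged:
On the way, in this order (a step that is already met when the one before it is completed fails the run):
1. the top shell is lifted clear of the stack (underside at least 5 mm above the next shell's rim) and the next one is still seated (height (world z) of shell_top above 0.083 m and z of shell_next in the frame of magazine between 0.029 and 0.039 m and horizontal distance between shell_next and magazine below 0.012 m and angle between shell_next's own z axis and vertical below 0.1 rad), for 0.1 s.
2. the shell stands upright on the bare table, let go (height (world z) of shell_top between -0.004 and 0.004 m and angle between shell_top's own z axis and vertical below 0.1 rad and linear speed of shell_top below 0.02 m/s and contact force between the fingers and shell_top below 0.1 N), for 0.2 s.
At the end, for the whole second after the job is handed in: Top shell in the jig, open side up: underside on the base within 4 mm, centred within 7 mm in x and y, tilt under 0.08 rad, long side along the jig's x within 0.2 rad, released, at rest; other two shells nested in the magazine (height within 5 mm, sideways 12 mm, tilt 0.1 rad) (z of shell_top in the frame of jig between 0.006 and 0.014 m and x of shell_top in the frame of jig between -0.007 and 0.007 m and y of shell_top in the frame of jig between -0.007 and 0.007 m and angle between shell_top's own z axis and vertical below 0.08 rad and angle between the x axis of shell_top and the x axis of jig, either way round below 0.2 rad and linear speed of shell_top below 0.02 m/s and contact force between the fingers and shell_top below 0.1 N and z of shell_next in the frame of magazine between 0.029 and 0.039 m and horizontal distance between each of shell_next, shell_bottom and magazine below 0.012 m and angle between each of shell_next, shell_bottom's own z axis and vertical below 0.1 rad and z of shell_bottom in the frame of magazine between 0.005 and 0.015 m); the robot touches nothing.
It fails at once if the next shell is dragged up more than 10 mm (z of shell_next in the frame of magazine above 0.044 m).
It fails at once if the shell is dropped or thrown (moving faster than 0.45 m/s with no finger on it) (contact force between the fingers and shell_top below 0.1 N and linear speed of shell_top above 0.45 m/s).
It fails at once if the drill case or tape measure is moved more than 40 mm (distance of any of drill_case, tape_measure from where it was at the start of the episode above 0.04 m).
It also fails if it takes over 58 s, if anything falls off the work surface, if the arm or the gripper's body presses on something with over 40 N, if the wrist force passes 120 N, or if a joint passes its speed limit or range.

## Working session

There is one attempt and no reset: what is moved stays moved. The work goes in short steps, Python scripts to look and compute and a shell command to move; the robot and the scene stay as the last step left them, time stands still between calls to the robot, and variables do not carry over. Pictures are saved under pics/ and viewed, at most 10 in all, crops included, and the job is handed in when it is done.

```bash
ls; mkdir -p pics
python3 - <<'E'
from workcell import r, cams, sign_off
import cv2,numpy as np,pickle
s=r.sense();print(s['tool_pos'],s['eef_rot'],s['time'])
d={}
for n in("top","side"):
    f=cams.grab_frame(n);d[n]=f;cv2.imwrite(f"pics/{n}0.png",f["color"][:,:,::-1]);print(n,f["vfov"],f["cx"],f["cy"],f["R"],f["t"])
pickle.dump(d,open("f0.pkl","wb"))
E
```

```text
drive.py
pics
workcell.py
[0.24546982 0.51926049 0.21360991] [-3.13971029e+00 -4.04590831e-04  2.69978194e+00] 0.0
top 51.82359326870987 312.0042995174976 242.23500585948887 [[-2.96086515e-02 -9.99555892e-01 -3.36847031e-03]
 [-9.91691463e-01  2.97974124e-02 -1.25140548e-01]
 [ 1.25185344e-01 -3.64759634e-04 -9.92133306e-01]] [-0.05768296  0.55446953  0.86594185]
side 55.823092116805846 319.6478528410003 241.69026219564174 [[ 0.98786065 -0.15478617  0.01313721]
 [-0.04673444 -0.37678198 -0.92512228]
 [ 0.148146    0.91327793 -0.37944194]] [-0.55560139  0.06101897  0.86954266]
```

View pics/top0.png

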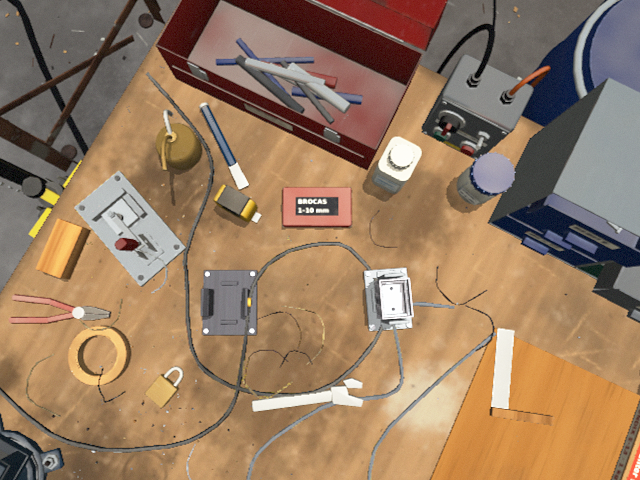

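View pics/side0.png

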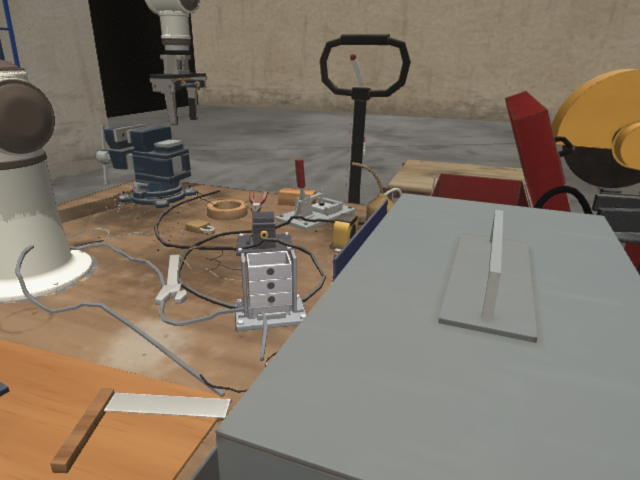

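Top view: jig around (229,302), magazine with stack around (388,299), drill case (317,206), tape measure (237,203). Side view: the stack is at (270,285), with the jig behind it at (263,228). I'll enlarge both views.

Run:
```python
import cv2,pickle,numpy as np
d=pickle.load(open("f0.pkl","rb"))
t=d["top"]["color"][:,:,::-1];s=d["side"]["color"][:,:,::-1]
a=cv2.resize(t[255:345,350:430],None,fx=5,fy=5,interpolation=cv2.INTER_CUBIC)
b=cv2.resize(s[205:335,225:315],None,fx=4.4,fy=4.4,interpolation=cv2.INTER_CUBIC)[:570]
im=np.zeros((600,800,3),np.uint8);im[:a.shape[0],:400]=a;im[:b.shape[0],402:402+b.shape[1]]=b
cv2.imwrite("pics/c1.png",im)
c=cv2.resize(t[260:345,190:270],None,fx=7,fy=7,interpolation=cv2.INTER_CUBIC);cv2.imwrite("pics/c2.png",c)
```

```text
(no output)
```

View pics/c1.png

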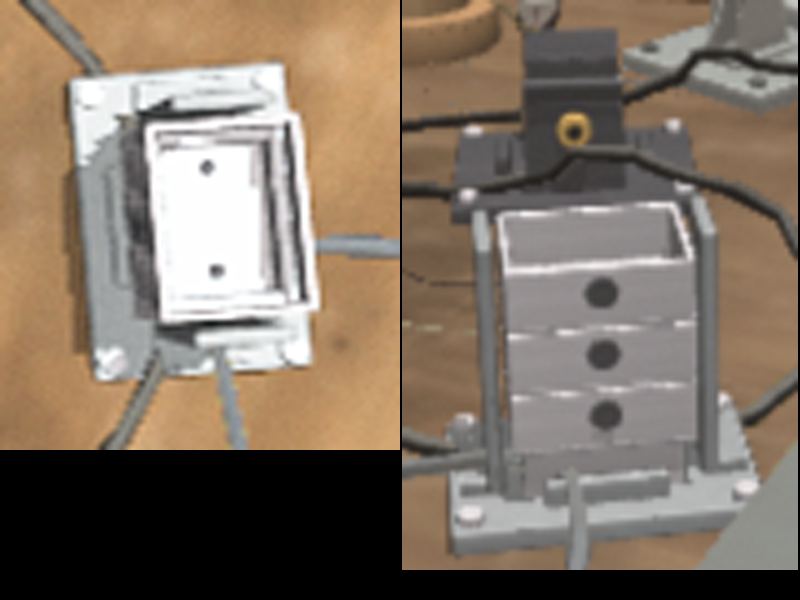

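View pics/c2.png

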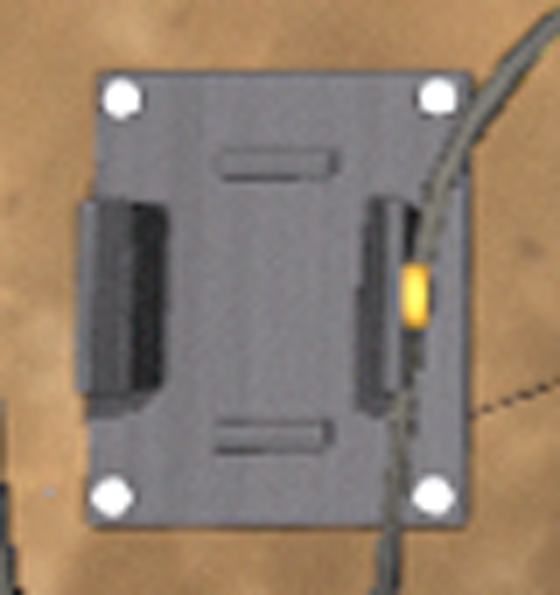

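The left crop shows the magazine base corners and the shell's rim corners, and the side crop shows the same rim corners plus four jig bolts. The jig crop shows white bolts at (122,99), (438,97), (112,496), (433,496). I'll triangulate these points.

```bash
cat > h.py <<'E'
import numpy as np,pickle
def ray(f,p):
    F=240/np.tan(np.radians(f["vfov"])/2);R=np.array(f["R"])
    d=R.T@np.array([(p[0]-f["cx"])/F,(p[1]-f["cy"])/F,1]);return -R.T@f["t"],d/np.linalg.norm(d)
def plane(f,p,z):
    o,d=ray(f,p);return o+d*(z-o[2])/d[2]
def tri(*fp):
    A=np.zeros((3,3));b=np.zeros(3)
    for f,p in fp:
        o,d=ray(f,p);P=np.eye(3)-np.outer(d,d);A+=P;b+=P@o
    X=np.linalg.solve(A,b);return X,max(np.linalg.norm((np.eye(3)-np.outer(d,d))@(X-o)) for o,d in[ray(f,p) for f,p in fp])
def un(p,k,o,sx=0):return ((p[0]-sx+.5)/k-.5+o[0],(p[1]+.5)/k-.5+o[1])
E
python3 - <<'E'
from h import *
np.set_printoptions(precision=4,suppress=True)
d=pickle.load(open("f0.pkl","rb"));t,s=d["top"],d["side"]
T=lambda p:un(p,5,(350,255));S=lambda p:un(p,4.4,(225,205),402);J=lambda p:un(p,7,(190,260))
def rep(n,X):
    X=np.array(X);c=X.mean(0);v=(X[0]+X[1]-X[2]-X[3])/2;w=(X[0]+X[3]-X[1]-X[2])/2
    print(n,c,"len x",np.linalg.norm(v),"y",np.linalg.norm(w),"yaw",np.degrees([np.arctan2(v[1],v[0]),np.arctan2(-w[0],w[1])]),"z",X[:,2])
rt=[(147,122),(297,116),(317,308),(161,320)];rs=[(677,206),(692,260),(503,273),(498,215)]
q=[tri((t,T(a)),(s,S(b))) for a,b in zip(rt,rs)];print([e for _,e in q]);rep("rim",[x for x,_ in q])
rep("rim plane.102",[plane(t,T(a),.102) for a in rt]);rep("rim side",[plane(s,S(a),.102) for a in rs])
rep("mag base",[plane(t,T(a),.01) for a in[(72,78),(283,65),(311,362),(97,380)]])
jt=[(122,99),(438,97),(433,496),(112,496)];js=[(674,126),(684,187),(468,195),(474,131)]
q=[tri((t,J(a)),(s,S(b))) for a,b in zip(jt,js)];print([e for _,e in q]);rep("jig",[x for x,_ in q])
rep("jig plane",[plane(t,J(a),.012) for a in jt])
rep("jigbase",[plane(t,J(a),.01) for a in[(97,72),(470,72),(467,525),(88,525)]])
rep("jigstops",[plane(t,J(a),.02) for a in[(218,150),(338,150),(333,450),(215,450)]])
for n,p in [("case",(317,206)),("tape",(237,203)),("bare",(310,300))]:print(n,plane(t,p,.02))
E
```

```text
[np.float64(4.1987553885796044e-05), np.float64(0.00010013400941165559), np.float64(0.0003519947356956375), np.float64(0.00018547482755513)]
rim [ 0.4468 -0.2106  0.1007] len x 0.06475388093837475 y 0.050860207171953865 yaw [2.0311 1.4003] z [0.0998 0.1011 0.1015 0.1005]
rim plane.102 [ 0.4468 -0.2104  0.102 ] len x 0.06453681570132958 y 0.0509560463251579 yaw [2.1103 1.6337] z [0.102 0.102 0.102 0.102]
rim side [ 0.4467 -0.2135  0.102 ] len x 0.06450552609218727 y 0.0480886130620673 yaw [1.0001 1.3661] z [0.102 0.102 0.102 0.102]
mag base [ 0.4465 -0.2108  0.01  ] len x 0.11013961867458448 y 0.07873094361465027 yaw [2.3003 2.4331] z [0.01 0.01 0.01 0.01]
[np.float64(0.0005212996468448456), np.float64(0.0002861646637642602), np.float64(0.00031733819304980603), np.float64(0.00035456001238203384)]
jig [0.4498 0.0818 0.0124] len x 0.10403679251461756 y 0.0838422546693223 yaw [-1.5213 -1.6286] z [0.0118 0.0124 0.0125 0.0129]
jig plane [0.4494 0.0819 0.012 ] len x 0.10400996516288843 y 0.0838775506756333 yaw [-1.5808 -1.5167] z [0.012 0.012 0.012 0.012]
jigbase [0.4491 0.0811 0.01  ] len x 0.11863326889597964 y 0.09923692616776154 yaw [-1.2655 -1.6977] z [0.01 0.01 0.01 0.01]
jigstops [0.4484 0.0806 0.02  ] len x 0.0776986619779143 y 0.031066285356333212 yaw [-1.2613 -1.6977] z [0.02 0.02 0.02 0.02]
case [ 0.6224 -0.0856  0.02  ]
tape [0.6326 0.064  0.02  ]
bare [ 0.4482 -0.0674  0.02  ]
```

```bash
python3 - <<'E'
from h import *
import cv2
d=pickle.load(open("f0.pkl","rb"));t=d["top"]
a=t["color"][230:400,270:500,::-1];cv2.imwrite("pics/c3.png",cv2.resize(a,None,fx=3.4,fy=3.4,interpolation=cv2.INTER_CUBIC))
for p in[(440,345),(340,300),(335,300),(325,285)]:print(p,plane(t,p,0))
E
echo '0.092,0,0,-0.045,0,0,-0.12 | 0.092,0,0,0,0,0,-0.12 | 0.092,0,0,0,0,0,-0.12 | 0.092,0,0,0,0,0,-0.118' | python3 drive.py
```

```text
(440, 345) [ 0.35887172 -0.30447817  0.        ]
(340, 300) [ 0.44670839 -0.12320982  0.        ]
(335, 300) [ 0.44698491 -0.11388429  0.        ]
(325, 285) [ 0.47543599 -0.09614966  0.        ]
time: 0.5
tool_pos: [0.2457, 0.5197, 0.2594]
eef_rot: [-3.141, -0.0, -3.1]
ft_force: [-0.5, -0.7, -0.2]
gripper_width: 0.0916
grip_force: 0.0
```

View pics/c3.png

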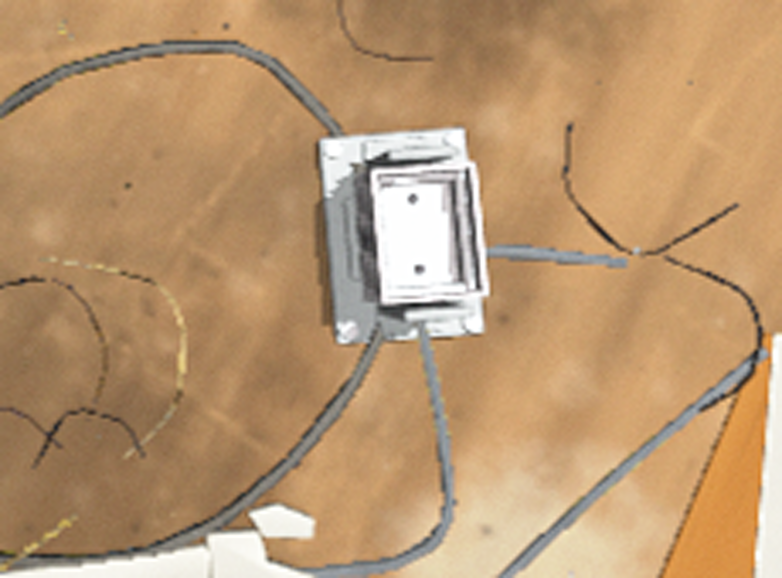

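Bare table lies around crop (190,165), i.e. px (326,278), world about (0.484,-0.095). It is clear of the cables and the yellow wire, so I'll set the shell down there.

```bash
cat > go.py <<'E'
import sys,numpy as np
from scipy.spatial.transform import Rotation as Ro
from workcell import r, cams, sign_off
a=[float(v) for v in sys.argv[1:]];s=r.sense()
R=Ro.from_euler('xyz',s['eef_rot']);d=R.inv().apply(np.array(a[:3])-s['tool_pos'])
print("t",s['time'],"tool",np.round(s['tool_pos'],4),"delta",np.round(d,4))
if len(a)>3:print("rotvec",np.round((R.inv()*Ro.from_euler('xyz',[np.pi,0,a[3]])).as_rotvec(),4))
E
python3 go.py .4468 -.2106 .26 3.178
```

```text
t 0.5 tool [0.2457 0.5197 0.2594] delta [-1.708e-01 -7.379e-01 -4.000e-04]
rotvec [-0.0003 -0.0002  0.0047]
```

```bash
echo '0.092,-0.01,-0.043,0,0,0,0.005 | 0.092,-0.01,-0.043,0,0,0,0 | 0.092,-0.01,-0.043,0,0,0,0 | 0.092,-0.01,-0.043,0,0,0,0 | 0.092,-0.01,-0.043,0,0,0,0 | 0.092,-0.01,-0.043,0,0,0,0 | 0.092,-0.01,-0.043,0,0,0,0 | 0.092,-0.01,-0.043,0,0,0,0' | python3 drive.py; echo '0.092,-0.01,-0.043,0,0,0,0 | 0.092,-0.01,-0.043,0,0,0,0 | 0.092,-0.01,-0.043,0,0,0,0 | 0.092,-0.01,-0.043,0,0,0,0 | 0.092,-0.01,-0.043,0,0,0,0 | 0.092,-0.01,-0.043,0,0,0,0 | 0.092,-0.01,-0.043,0,0,0,0 | 0.092,-0.01,-0.043,0,0,0,0' | python3 drive.py;python3 go.py .4468 -.2106 .16 3.178
```

```text
time: 1.3
tool_pos: [0.3366, 0.1769, 0.2593]
eef_rot: [-3.142, 0.0, -3.11]
ft_force: [0.4, -0.1, 1.1]
gripper_width: 0.0919
grip_force: 0.0
time: 2.1
tool_pos: [0.4274, -0.1647, 0.2592]
eef_rot: [3.141, -0.0, -3.111]
ft_force: [0.4, 0.3, 0.5]
gripper_width: 0.0919
grip_force: 0.0
t 2.1 tool [ 0.4274 -0.1647  0.2592] delta [-0.018  -0.0466  0.0992]
rotvec [ 0.0004 -0.0002 -0.0058]
```

```bash
echo '0.092,-0.009,-0.023,0,0,0,-0.006 | 0.092,-0.009,-0.0235,0,0,0,0 | 0.092,0,0,0.04,0,0,0 | 0.092,0,0,0.03,0,0,0 | 0.092,0,0,0.03,0,0,0 | 0.092,0,0,0,0,0,0 | 0.092,0,0,0,0,0,0' | python3 drive.py;python3 go.py .4468 -.2106 .084 3.178
python3 - <<'E'
from workcell import r, cams, sign_off
import cv2,pickle
t=cams.grab_frame("top");s=cams.grab_frame("side");pickle.dump({"top":t,"side":s},open("f1.pkl","wb"))
import numpy as np
a=cv2.resize(t["color"][225:345,330:430,::-1],None,fx=4,fy=4);b=cv2.resize(s["color"][170:320,225:325,::-1],None,fx=4,fy=4)
im=np.zeros((600,800,3),np.uint8);im[:480,:400]=a;im[:,400:]=b;cv2.imwrite("pics/c4.png",im)
E
```

```text
time: 2.8
tool_pos: [0.4469, -0.2086, 0.1598]
eef_rot: [3.141, -0.001, -3.104]
ft_force: [-0.2, 0.1, 0.4]
gripper_width: 0.0918
grip_force: 0.0
t 2.8 tool [ 0.4469 -0.2086  0.1598] delta [ 0.0001 -0.0021  0.0758]
rotvec [ 0.0006 -0.0007  0.0008]
```

View pics/c4.png

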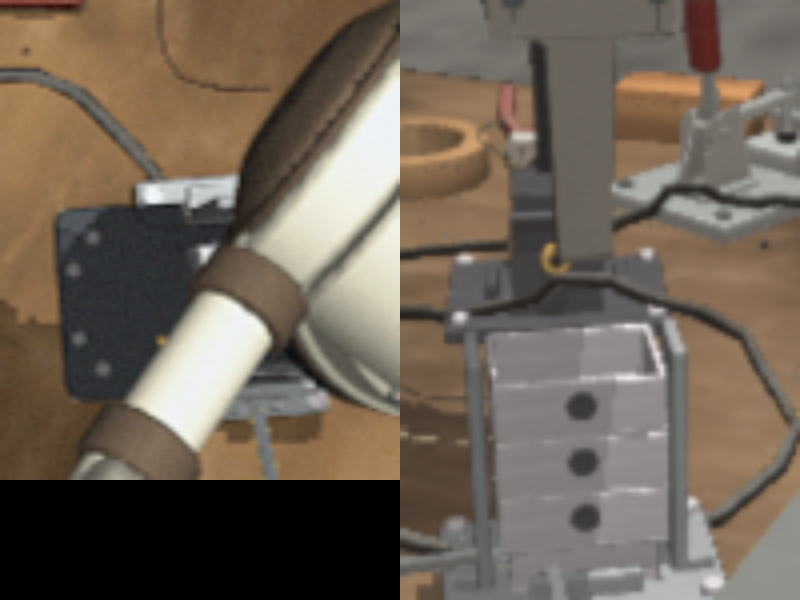

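The side view shows the fingers above the shell, centred at about (582,150), with the rim below at about (575,350). Descend with y corrected by 2 mm, then close.

```bash
echo '0.092,0,-0.002,0.03,0,0,0 | 0.092,0,0,0.03,0,0,0 | 0.092,0,0,0.0155,0,0,0 | 0.092,0,0,0,0,0,0 | 0.092,0,0,0,0,0,0' | python3 drive.py;python3 go.py .4468 -.2106 .084 3.178
```

```text
time: 3.4
tool_pos: [0.4482, -0.2115, 0.0859]
eef_rot: [-3.14, 0.002, -3.104]
ft_force: [0.2, 0.4, -0.1]
gripper_width: 0.0922
grip_force: 0.0
t 3.4 tool [ 0.4482 -0.2115  0.0859] delta [0.0013 0.001  0.0019]
rotvec [-0.0018  0.002   0.0009]
```

```bash
echo '0.092,0,0,0.001,0,0,0 | 0.05,0,0,0,0,0,0 | 0.04,0,0,0,0,0,0 | 0.04,0,0,0,0,0,0 | 0.04,0,0,0,0,0,0 | 0.04,0,0,0,0,0,0 | 0.04,0,0,0,0,0,0 | 0.04,0,0,0,0,0,0' | python3 drive.py
```

```text
time: 4.2
tool_pos: [0.4471, -0.2107, 0.0831]
eef_rot: [-3.142, -0.0, -3.104]
ft_force: [0.0, -0.1, 0.4]
gripper_width: 0.0517
grip_force: 30.0
```

```bash
echo '0.04,0,0,-0.003,0,0,0 | 0.04,0,0,-0.004,0,0,0 | 0.04,0,0,-0.006,0,0,0 | 0.04,0,0,-0.006,0,0,0 | 0.04,0,0,-0.006,0,0,0 | 0.04,0,0,-0.006,0,0,0 | 0.04,0,0,0,0,0,0' | python3 drive.py
python3 - <<'E'
from workcell import r, cams, sign_off
import cv2,pickle
import numpy as np
s=cams.grab_frame("side")
b=cv2.resize(s["color"][150:320,215:335,::-1],None,fx=3.5,fy=3.5);cv2.imwrite("pics/c5.png",b)
E
```

```text
time: 4.9
tool_pos: [0.4478, -0.2112, 0.1154]
eef_rot: [-3.14, 0.002, -3.104]
ft_force: [-0.7, -0.4, -2.5]
gripper_width: 0.0515
grip_force: 30.0
```

View pics/c5.png

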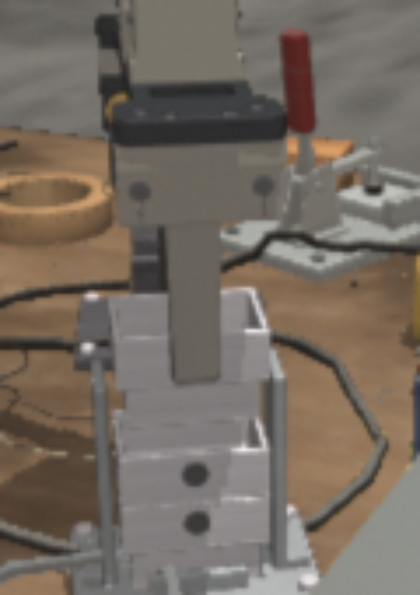

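The top shell is clear (band at about (190,340)), and the other two remain seated ((195,470), (197,522)). Raise it past the posts and carry it to the bare table.

```bash
echo '0.04,0,0,-0.015,0,0,0 | 0.04,0,0,-0.02,0,0,0 | 0.04,0,0,-0.015,0,0,0 | 0.04,0,0,0,0,0,0' | python3 drive.py;python3 go.py .484 -.095 .165 3.178
```

```text
time: 5.35
tool_pos: [0.4483, -0.2116, 0.1661]
eef_rot: [-3.139, 0.003, -3.104]
ft_force: [-0.5, -0.4, -2.3]
gripper_width: 0.0517
grip_force: 30.0
t 5.35 tool [ 0.4483 -0.2116  0.1661] delta [-0.04    0.1152  0.0009]
rotvec [-0.0028  0.0031  0.0008]
```

```bash
echo '0.04,-0.008,0.023,0,0,0,0 | 0.04,-0.008,0.023,0,0,0,0 | 0.04,-0.008,0.023,0,0,0,0 | 0.04,-0.008,0.023,0,0,0,0 | 0.04,-0.008,0.023,0,0,0,0 | 0.04,0,0,0.03,0,0,0 | 0.04,0,0,0.03,0,0,0 | 0.04,0,0,0.03,0,0,0' | python3 drive.py;echo '0.04,0,0,0.02,0,0,0 | 0.04,0,0,0.015,0,0,0 | 0.04,0,0,0,0,0,0 | 0.04,0,0,0,0,0,0' | python3 drive.py; python3 go.py .484 -.095 .0255 3.178
```

```text
time: 6.15
tool_pos: [0.4822, -0.0937, 0.072]
eef_rot: [3.141, -0.001, -3.104]
ft_force: [0.1, 0.0, -2.2]
gripper_width: 0.0518
grip_force: 30.0
time: 6.55
tool_pos: [0.4823, -0.0941, 0.0386]
eef_rot: [3.141, -0.001, -3.104]
ft_force: [-0.6, -0.5, -1.6]
gripper_width: 0.0519
grip_force: 30.0
t 6.55 tool [ 0.4823 -0.0941  0.0386] delta [-0.0017 -0.001   0.0131]
rotvec [ 0.0006 -0.0012  0.0008]
```

Lower in small steps until contact.

```bash
echo '0.04,0,0,0.006,0,0,0 | 0.04,0,0,0.005,0,0,0 | 0.04,0,0,0,0,0,0 | 0.04,0,0,0,0,0,0' | python3 drive.py;echo '0.04,0,0,0.001,0,0,0 | 0.04,0,0,0,0,0,0' | python3 drive.py;echo '0.04,0,0,0.001,0,0,0 | 0.04,0,0,0,0,0,0' | python3 drive.py
```

```text
time: 6.95
tool_pos: [0.4829, -0.0943, 0.0282]
eef_rot: [-3.142, 0.0, -3.104]
ft_force: [-0.2, -0.1, -2.2]
gripper_width: 0.0516
grip_force: 30.0
time: 7.15
tool_pos: [0.4829, -0.0943, 0.0272]
eef_rot: [-3.141, 0.0, -3.104]
ft_force: [0.5, -0.5, -2.0]
gripper_width: 0.052
grip_force: 30.0
time: 7.35
tool_pos: [0.4828, -0.0943, 0.026]
eef_rot: [3.142, -0.0, -3.104]
ft_force: [-0.3, -0.2, -1.6]
gripper_width: 0.0524
grip_force: 30.0
```

```bash
echo '0.04,0,0,0.001,0,0,0 | 0.04,0,0,0,0,0,0' | python3 drive.py;echo '0.04,0,0,0.0007,0,0,0 | 0.04,0,0,0,0,0,0' | python3 drive.py
```

```text
time: 7.55
tool_pos: [0.483, -0.0944, 0.0252]
eef_rot: [-3.141, 0.0, -3.104]
ft_force: [0.1, 0.2, -0.9]
gripper_width: 0.0517
grip_force: 30.0
time: 7.75
tool_pos: [0.483, -0.0944, 0.0251]
eef_rot: [-3.142, -0.0, -3.104]
ft_force: [-1.8, -0.2, 5.2]
gripper_width: 0.0518
grip_force: 30.0
```

Contact (+5 N). Release, rise, and turn the gripper a quarter.

```bash
echo '0.055,0,0,0,0,0,0 | 0.08,0,0,0,0,0,0 | 0.08,0,0,0,0,0,0 | 0.08,0,0,0,0,0,0 | 0.08,0,0,0,0,0,0 | 0.08,0,0,-0.02,0,0,0 | 0.092,0,0,-0.03,0,0,0 | 0.092,0,0,-0.04,0,0,0' | python3 drive.py;echo '0.092,0,0,-0.04,0,0,0.14 | 0.092,0,0,0,0,0,0.14 | 0.092,0,0,0,0,0,0.14 | 0.092,0,0,0,0,0,0.14 | 0.092,0,0,0,0,0,0.14 | 0.092,0,0,0,0,0,0.14 | 0.092,0,0,0,0,0,0.14 | 0.092,0,0,0,0,0,0.14' | python3 drive.py;python3 go.py .483 -.0944 .155 1.6072
```

```text
time: 8.55
tool_pos: [0.4812, -0.0936, 0.1138]
eef_rot: [3.14, -0.004, -3.104]
ft_force: [0.4, -0.5, 0.5]
gripper_width: 0.0915
grip_force: 0.0
time: 9.35
tool_pos: [0.4827, -0.0943, 0.1543]
eef_rot: [-3.141, -0.0, 2.053]
ft_force: [-0.5, 0.2, -0.5]
gripper_width: 0.0919
grip_force: 0.0
t 9.35 tool [ 0.4827 -0.0943  0.1543] delta [-0.0003  0.0002 -0.0007]
rotvec [-1.000e-04 -1.000e-04  4.458e-01]
```

```bash
echo '0.092,0,0,0,0,0,0.148 | 0.092,0,0,0,0,0,0.149 | 0.092,0,0,0,0,0,0.149 | 0.092,0.05,0,0,0,0,0 | 0.092,0.05,0,0,0,0,0 | 0.092,0.05,0,0,0,0,0 | 0.092,0.05,0,0,0,0,0 | 0.092,0,0,0,0,0,0' | python3 drive.py
python3 - <<'E'
from workcell import r, cams, sign_off
import cv2,pickle
import numpy as np
t=cams.grab_frame("top");s=cams.grab_frame("side");pickle.dump({"top":t,"side":s},open("f2.pkl","wb"))
a=cv2.resize(t["color"][235:325,280:370,::-1],None,fx=4.4,fy=4.4,interpolation=cv2.INTER_CUBIC)
b=cv2.resize(s["color"][150:340,240:340,::-1],None,fx=4,fy=4,interpolation=cv2.INTER_CUBIC)[:600]
im=np.zeros((600,800,3),np.uint8);im[:396,:396]=a;im[:b.shape[0],400:]=b;cv2.imwrite("pics/c6.png",im)
E
```

```text
time: 10.15
tool_pos: [0.4733, 0.1106, 0.1543]
eef_rot: [-3.141, -0.002, 1.62]
ft_force: [-0.6, -0.2, -0.2]
gripper_width: 0.0919
grip_force: 0.0
```

View pics/c6.png

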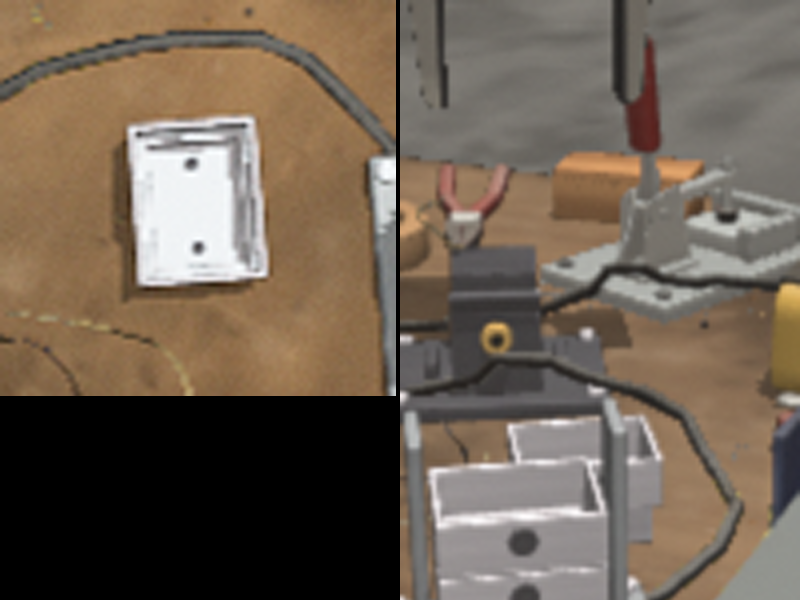

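The shell stands upright and let go on bare table: rim corners in the top crop at (127,127), (254,118), (268,275), (138,286), and in the side crop at (643,420), (661,460), (510,428).

```bash
python3 - <<'E'
from h import *
np.set_printoptions(precision=4,suppress=True)
d=pickle.load(open("f2.pkl","rb"));t,s=d["top"],d["side"]
T=lambda p:un(p,4.4,(280,235));S=lambda p:un(p,4,(240,150),400)
rt=[(127,127),(254,118),(268,275),(138,286)];X=np.array([plane(t,T(a),.044) for a in rt])
v=(X[0]+X[1]-X[2]-X[3])/2;w=(X[0]+X[3]-X[1]-X[2])/2
print(X.mean(0),np.linalg.norm(v),np.linalg.norm(w),np.arctan2(v[1],v[0]),np.arctan2(-w[0],w[1]))
for a,b in((0,(643,420)),(1,(661,460)),(3,(510,428))):print(tri((t,T(rt[a])),(s,S(b))))
E
python3 go.py .482 -.0945 .155 1.607
```

```text
[ 0.4821 -0.0942  0.044 ] 0.06423196647434799 0.05234439942488387 0.046391153924066876 0.04767418595968862
(array([ 0.5137, -0.0667,  0.0403]), np.float64(0.00028781553818207087))
(array([ 0.5157, -0.1187,  0.0433]), np.float64(0.0004193292238024402))
(array([ 0.4495, -0.0693,  0.0409]), np.float64(0.0008888203598253332))
t 10.25 tool [0.4742 0.1063 0.1543] delta [-0.2009 -0.0012 -0.0006]
rotvec [-0.0001  0.0005  0.0086]
```

```bash
echo '0.092,-0.05,0,0,0,0,0.009 | 0.092,-0.05,0,0,0,0,0 | 0.092,-0.05,0,0,0,0,0 | 0.092,-0.05,0,0,0,0,0 | 0.092,0,-0.001,0.03,0,0,0 | 0.092,0,0,0.03,0,0,0 | 0.092,0,0,0,0,0,0' | python3 drive.py;python3 go.py .482 -.0943 .026 1.607
```

```text
time: 10.95
tool_pos: [0.4767, -0.0951, 0.0905]
eef_rot: [-3.134, -0.004, 1.6]
ft_force: [0.4, -0.0, 0.9]
gripper_width: 0.0919
grip_force: 0.0
t 10.95 tool [ 0.4767 -0.0951  0.0905] delta [0.0004 0.0058 0.0645]
rotvec [-0.0078 -0.0036 -0.0069]
```

```bash
echo '0.092,0,0,0,0,0,-0.005 | 0.092,0,0,0,0,0,0' | python3 drive.py;python3 go.py .482 -.0943 .026 1.607
```

```text
time: 11.15
tool_pos: [0.4816, -0.0953, 0.0962]
eef_rot: [3.139, 0.001, 1.609]
ft_force: [-0.9, -0.3, 0.3]
gripper_width: 0.092
grip_force: 0.0
t 11.15 tool [ 0.4816 -0.0953  0.0962] delta [0.0011 0.0003 0.0702]
rotvec [0.0025 0.0014 0.0016]
```

```bash
echo '0.092,0.0005,0,0.03,0,0,0 | 0.092,0,0,0.025,0,0,0 | 0.092,0,0,0.014,0,0,0 | 0.092,0,0,0,0,0,0 | 0.092,0,0,0,0,0,0' | python3 drive.py;python3 go.py .482 -.0943 .026 1.607
```

```text
time: 11.65
tool_pos: [0.4816, -0.0943, 0.0269]
eef_rot: [3.139, 0.001, 1.609]
ft_force: [0.2, -0.1, -0.0]
gripper_width: 0.0919
grip_force: 0.0
t 11.65 tool [ 0.4816 -0.0943  0.0269] delta [-0.      0.0004  0.0009]
rotvec [0.0021 0.0012 0.0023]
```

```bash
echo '0.05,0,0,0.001,0,0,0 | 0.05,0,0,0,0,0,0 | 0.05,0,0,0,0,0,0 | 0.05,0,0,0,0,0,0 | 0.05,0,0,0,0,0,0 | 0.05,0,0,0,0,0,0 | 0.05,0,0,-0.005,0,0,0 | 0.05,0,0,-0.01,0,0,0' | python3 drive.py;echo '0.05,0,0,-0.03,0,0,0 | 0.05,0,0,-0.04,0,0,0 | 0.05,0,0,-0.04,0,0,0 | 0.05,0,0,0,0,0,0.02 | 0.05,0,0,0,0,0,0.04' | python3 drive.py;python3 go.py .4497 .0817 .15 1.5438
```

```text
time: 12.45
tool_pos: [0.4788, -0.0932, 0.0385]
eef_rot: [-3.138, -0.002, 1.609]
ft_force: [0.5, 0.5, -1.6]
gripper_width: 0.066
grip_force: 30.0
time: 12.95
tool_pos: [0.4808, -0.0941, 0.1506]
eef_rot: [3.14, 0.001, 1.547]
ft_force: [-1.1, 0.8, -2.1]
gripper_width: 0.0657
grip_force: 30.0
t 12.95 tool [ 0.4808 -0.0941  0.1506] delta [ 0.175  -0.0353  0.0004]
rotvec [0.0019 0.001  0.0035]
```

```bash
echo '0.05,0.035,-0.007,0,0,0,0.003 | 0.05,0.035,-0.007,0,0,0,0 | 0.05,0.035,-0.007,0,0,0,0 | 0.05,0.035,-0.007,0,0,0,0 | 0.05,0.035,-0.007,0,0,0,0 | 0.05,0,0,0,0,0,0 | 0.05,0,0,0,0,0,0' | python3 drive.py;python3 go.py .4495 .0815 .1 1.5438
```

```text
time: 13.65
tool_pos: [0.4488, 0.0823, 0.1486]
eef_rot: [-3.14, 0.0, 1.547]
ft_force: [0.2, 0.1, -1.8]
gripper_width: 0.0661
grip_force: 30.0
t 13.65 tool [0.4488 0.0823 0.1486] delta [-0.0007  0.0008  0.0486]
rotvec [-0.0017  0.0005  0.0037]
```

```bash
echo '0.05,-0.0007,0.0007,0.02,0,0,0.003 | 0.05,0,0,0.02,0,0,0 | 0.05,0,0,0.007,0,0,0 | 0.05,0,0,0,0,0,0 | 0.05,0,0,0,0,0,0' | python3 drive.py;python3 go.py .4495 .0815 .1 1.5438
python3 - <<'E'
from workcell import r, cams, sign_off
import cv2,numpy as np
t=cams.grab_frame("top");s=cams.grab_frame("side")
a=cv2.resize(t["color"][240:360,180:280,::-1],None,fx=4,fy=4);b=cv2.resize(s["color"][140:290,210:310,::-1],None,fx=4,fy=4)
im=np.zeros((600,800,3),np.uint8);im[:480,:400]=a;im[:,400:]=b;cv2.imwrite("pics/c7.png",im)
E
```

```text
time: 14.15
tool_pos: [0.4509, 0.0806, 0.1029]
eef_rot: [3.141, 0.0, 1.542]
ft_force: [-0.4, 0.8, -2.3]
gripper_width: 0.0658
grip_force: 30.0
t 14.15 tool [0.4509 0.0806 0.1029] delta [ 0.0008 -0.0014  0.0029]
rotvec [ 0.0006  0.0001 -0.002 ]
```

View pics/c7.png

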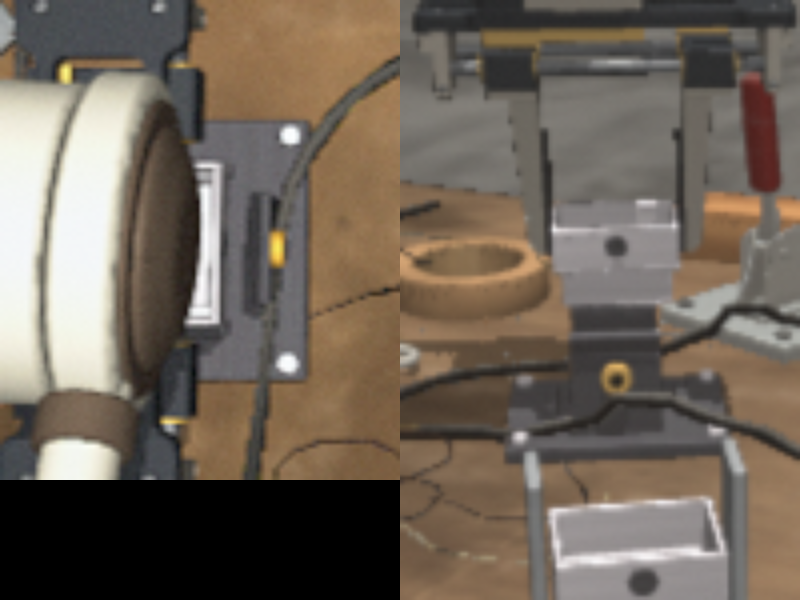

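The shell (616,250 in the side view) hangs centred over the jig cheeks (616,340), level and aligned. Lower slowly while watching the force.

```bash
echo '0.05,0,0,0.006,0,0,0 | 0.05,0,0,0.006,0,0,0 | 0.05,0,0,0.006,0,0,0 | 0.05,0,0,0,0,0,0' | python3 drive.py;python3 go.py .4495 .0815 .08 1.5438;echo '0.05,0,0,0.006,0,0,0 | 0.05,0,0,0.006,0,0,0 | 0.05,0,0,0.006,0,0,0 | 0.05,0,0,0,0,0,0' | python3 drive.py;python3 go.py .4495 .0815 .07 1.5438
```

```text
time: 14.65
tool_pos: [0.4494, 0.0813, 0.0832]
eef_rot: [-3.139, -0.0, 1.543]
ft_force: [0.7, -0.6, -2.7]
gripper_width: 0.0654
grip_force: 30.0
t 14.65 tool [0.4494 0.0813 0.0832] delta [0.0002 0.0001 0.0032]
rotvec [-0.0024 -0.0001 -0.0009]
time: 15.05
tool_pos: [0.4494, 0.0813, 0.0652]
eef_rot: [-3.139, -0.0, 1.543]
ft_force: [-0.2, -0.0, -2.0]
gripper_width: 0.0658
grip_force: 30.0
t 15.05 tool [0.4494 0.0813 0.0652] delta [ 0.0002  0.     -0.0048]
rotvec [-0.0023 -0.0001 -0.0011]
```

Tip target is about 0.0355.

```bash
echo '0.05,0,0,0.006,0,0,0 | 0.05,0,0,0.006,0,0,0 | 0.05,0,0,0.006,0,0,0 | 0.05,0,0,0.005,0,0,0 | 0.05,0,0,0.004,0,0,0 | 0.05,0,0,0,0,0,0' | python3 drive.py;echo '0.05,0,0,0.001,0,0,0 | 0.05,0,0,0,0,0,0' | python3 drive.py;echo '0.05,0,0,0.001,0,0,0 | 0.05,0,0,0,0,0,0' | python3 drive.py
```

```text
time: 15.65
tool_pos: [0.4499, 0.0812, 0.0387]
eef_rot: [-3.14, -0.0, 1.543]
ft_force: [-1.1, 0.3, -1.8]
gripper_width: 0.0657
grip_force: 30.0
time: 15.85
tool_pos: [0.4506, 0.0812, 0.0385]
eef_rot: [3.141, 0.0, 1.543]
ft_force: [1.0, -0.5, -1.4]
gripper_width: 0.0658
grip_force: 30.0
time: 16.05
tool_pos: [0.4505, 0.0812, 0.0374]
eef_rot: [3.141, 0.0, 1.543]
ft_force: [-1.0, 0.2, -2.4]
gripper_width: 0.0656
grip_force: 30.0
```

```bash
echo '0.05,0,0,0.001,0,0,0 | 0.05,0,0,0,0,0,0' | python3 drive.py;echo '0.05,0,0,0.0007,0,0,0 | 0.05,0,0,0,0,0,0' | python3 drive.py;echo '0.05,0,0,0.0005,0,0,0 | 0.05,0,0,0,0,0,0' | python3 drive.py
```

```text
time: 16.25
tool_pos: [0.4504, 0.0812, 0.0363]
eef_rot: [-3.142, 0.0, 1.543]
ft_force: [-0.2, 0.7, -2.9]
gripper_width: 0.0655
grip_force: 30.0
time: 16.45
tool_pos: [0.4503, 0.0812, 0.0356]
eef_rot: [-3.141, -0.0, 1.543]
ft_force: [0.6, 0.3, -1.3]
gripper_width: 0.0656
grip_force: 30.0
time: 16.65
tool_pos: [0.4504, 0.0812, 0.0352]
eef_rot: [3.142, -0.0, 1.543]
ft_force: [-0.7, -0.3, -2.5]
gripper_width: 0.0655
grip_force: 30.0
```

```bash
echo '0.05,0,0,0.0006,0,0,0 | 0.05,0,0,0,0,0,0' | python3 drive.py;echo '0.05,0,0,0.0006,0,0,0 | 0.05,0,0,0,0,0,0' | python3 drive.py
```

```text
time: 16.85
tool_pos: [0.4505, 0.0812, 0.0352]
eef_rot: [-3.141, 0.0, 1.543]
ft_force: [-2.8, -0.3, 4.9]
gripper_width: 0.0659
grip_force: 30.0
time: 17.05
tool_pos: [0.4505, 0.0812, 0.0351]
eef_rot: [-3.141, 0.0, 1.543]
ft_force: [-5.4, -0.2, 11.1]
gripper_width: 0.0658
grip_force: 30.0
```

Seated on the base. Release, rise and move clear.

```bash
echo '0.07,0,0,-0.0008,0,0,0 | 0.088,0,0,0,0,0,0 | 0.088,0,0,0,0,0,0 | 0.088,0,0,0,0,0,0 | 0.088,0,0,0,0,0,0 | 0.088,0,0,-0.02,0,0,0 | 0.088,0,0,-0.04,0,0,0 | 0.088,0,0,-0.04,0,0,0' | python3 drive.py;echo '0.088,0,0,-0.04,0,0,0 | 0.088,-0.05,0,0,0,0,0 | 0.088,-0.05,0,0,0,0,0 | 0.088,-0.05,0,0,0,0,0 | 0.088,-0.03,0,0,0,0,0 | 0.088,0,0,0,0,0,0 | 0.088,0,0,0,0,0,0' | python3 drive.py
python3 - <<'E'
from workcell import r, cams, sign_off
import cv2,pickle
import numpy as np
t=cams.grab_frame("top");s=cams.grab_frame("side");pickle.dump({"top":t,"side":s},open("f3.pkl","wb"))
a=cv2.resize(t["color"][255:345,185:275,::-1],None,fx=4.4,fy=4.4,interpolation=cv2.INTER_CUBIC)
b=cv2.resize(s["color"][180:330,225:325,::-1],None,fx=4,fy=4,interpolation=cv2.INTER_CUBIC)
im=np.zeros((600,800,3),np.uint8);im[:396,:396]=a;im[:b.shape[0],400:]=b;cv2.imwrite("pics/c8.png",im)
E
```

```text
time: 17.85
tool_pos: [0.4494, 0.0813, 0.1352]
eef_rot: [-3.139, -0.0, 1.543]
ft_force: [-0.5, 0.2, 0.4]
gripper_width: 0.0877
grip_force: 0.0
time: 18.55
tool_pos: [0.4452, -0.0989, 0.1746]
eef_rot: [-3.141, -0.001, 1.541]
ft_force: [-0.2, 1.6, 0.7]
gripper_width: 0.0877
grip_force: 0.0
```

View pics/c8.png

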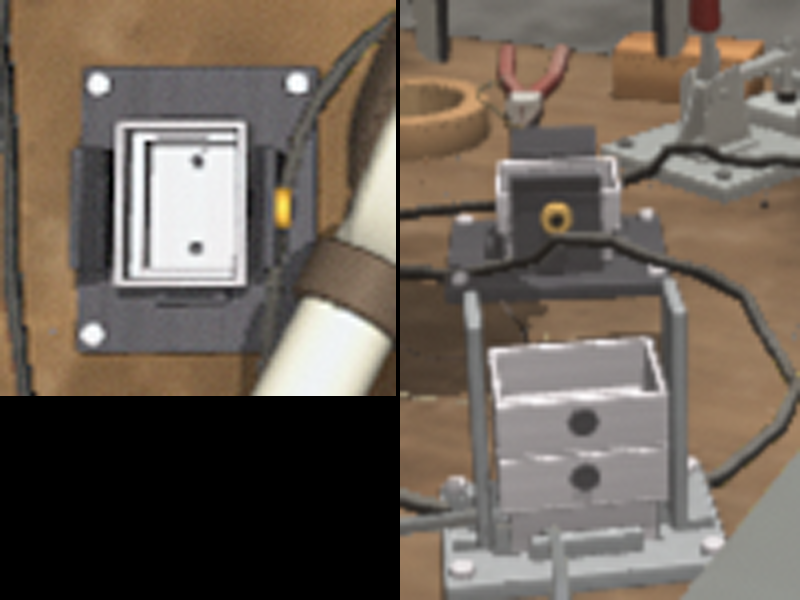

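The shell sits flat and square between the cheeks, with its rim centred at about (180,204) in the top crop and level in the side view. The other two shells are still nested. Handing in.

```bash
python3 -c "
from workcell import r, cams, sign_off
print(sign_off())"
```

```text
the job is handed in; nothing more can be done
None
```

The top shell now stands flat in the jig, open side up and released. The other two shells are still nested in the magazine, and the job is handed in (no verdict was returned).

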